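# Take the temperature of a gilded rosette

## Task

Take the pistol-shaped infrared thermometer off its wooden stand and point it square-on at the round boss in the middle of the square gilded rosette pinned to one of the two slanted easels, its nose about 10 cm away, and keep it steady there for about three seconds. Then lay it back on top of both uprights of its stand, the grip hanging between them, letting go only once it rests there. The gilding is fresh: do not touch either easel or its ornament.

Things in the scene. Friction and masses are not known exactly. Their poses are not given: they have to be found in the camera images.
- thermo: Pistol-shaped infrared thermometer, 0.24 kg. Sizes in mm. Grey barrel: x -85 to 65, 36 wide (y), z 0 to 42; black nose, dia 32, continues it to x = 85. Black grip 34 x 28 hangs from the barrel at x = 0 down to z = -85. Origin: mid-width on the barrel's underside, above the grip, near the centre of mass. x: along the barrel to the nose, the measuring direction; z up. Starts level on the stand.
- nozzle (a point): Centre of the lens in the thermometer's nose, at (85, 0, 21) mm in the thermometer's frame; same axes; it measures along +x.
- stand: Fixed wooden stand (mm): foot 160 x 80 x 14, two uprights 16 thick (x), 60 wide (y), flat tops at z = 110, centred at x = 50 and x = -65. The barrel lies along x across both tops, the grip in the 99 gap. Origin: on the bench; the thermometer in place has its frame 110 straight above this one. x along the stand, z up.
- easel_square: Fixed easel holding the square rosette: (mm) wooden base 130 x 130, plywood display board 140 x 140 x 16 whose centre is 100 above the bench, its face looking to the easel's +x and 30 degrees upward; total height about 165. Origin: on the bench under the board's centre. z up.
- rosette: Gilded (brass-coloured) SQUARE leafed rosette, 120 x 120 x 8 mm plate with eight raised leaves up to 17 high and a round boss in the middle, 40 in diameter, 26 high; fixed on the board of easel_square. Origin: centre of its back; z is the outward normal of its face (30 degrees above level).
- boss (a point): Top of the rosette's boss, the point to measure; 26 mm along z from rosette's origin.
- easel_round: A second fixed easel, same shape and axes as easel_square, but with a ROUND gilded ornament 116 mm in diameter with a beaded rim and a like boss. Not to be measured or touched. The two easels may stand in either order.
There are look-alikes about, which are no part of the job. Several things have the shape of the thermo; the one meant has the colours described above.

How it is judged:
By the outcome, as a careful person would: the job done as asked, in the order asked, and still so for the second after the job is handed in, with the robot touching nothing.
It also fails if it takes over 59 s, if anything falls off the work surface, if the arm or the gripper's body presses on something with over 40 N, if the wrist force passes 120 N, or if a joint passes its speed limit or range.

## Robot

A 7-joint arm with a two-finger parallel gripper is mounted at the origin on the work surface. World frame = base frame: x ahead of the robot, y to its left, z up, the work surface at z = 0. Lengths are in mm, angles in rad, forces in N, time in s.
With the tool pointing down it reaches from about 425 to 875 mm from the base axis. Payload 4.7 kg.
Tool frame: the origin (TCP) lies at the very end of the fingers, on their centre line; the grasp point (between the pads) lies 19 mm behind it; z points along the fingers, y is the line along which they close (so a half turn about z gives the same grasp; the last joint's range is limited). The gripper opens to 87 mm and grips with 3 to 60 N. Pads are 19 mm wide; open, the fingers measure 117 mm over their backs; the gripper's body (75 mm by 190 mm) begins 51 mm behind the grasp point.
Start: joints at [-1.163, 0.321, -0.07, 1.45, 0.023, 1.371, -0.057], TCP at [249.434, 600.257, 222.587] pointing down, gripper open.
Joint ranges: [-2.86, 2.86], [-0.3, 2.09], [-1.38, 1.24], [0.06, 2.45], [-1.56, 4.7], [0.09, 2.05], [-2.69, 2.69]. Speed limits (rad/s): [2.57, 2.57, 3.14, 3.14, 3.14, 3.14, 3.14].

## Interface

Orientations are given as a rotation vector (axis times angle).
In Python, from workcell import env, grab_frame gives the robot as it stands.
- The arm moves only by the tool drive_tool, never from a script. Its argument "deltas" is text: rows parted by semicolons, each of 6 numbers parted by spaces: the shift along the tool's x, y, z scaled (see below), then the turn, a rotation vector about the tool's x, y, z scaled (see below). A call has 1 to 8 rows; each row shifts and turns the commanded pose from where the row before left it, along the tool's axes as they then stand; what a row does not reach is not made up. The controller multiplies each number of a shift by 0.05 m and each number of a turn by 0.15 rad. A row lasts 1/8 s, in which the tool goes at most 62.5 mm and 10.7 degrees, less where a joint would pass 70% of its speed; a pose out of reach is approached as far as the arm can. A call with a number of a shift or a turn outside -1 to 1 is refused whole. A call with a gripper value outside its range is refused whole. "claw" is the finger opening in mm, from 0 to 87, set as the call begins (left out, the last holds). The fingers move at their own pace and stop on an object; "grip_force" is the grip in N (left out, the last holds). Time passes only in rows, so rows that do not move let the fingers close. It gives the time, the measured TCP pose, the force, the opening and the grip force at its end, in the units of the state.
- env.observe(): the state, without advancing time (a new reading comes with each control period).
- grab_frame(name): name is "scene" or "top" or "wrist"; returns a dict with "image" (384x512x3 uint8, red, green, blue), "z_map" (384x512 float32, mm along the optical axis (not along the pixel's ray), 0 where there is no reading), "fx", "fy", "cx", "cy" (pixels), "R" (3x3) and "t" (3): a world point X has camera coordinates R X + t. Camera axes: x right, y down, z forward; pixel columns grow to the right and rows downward; lengths in mm; the calibration is good to about 2 mm. The wrist camera is an equidistant fisheye: a pixel r from the principal point sees the ray r / f radians off the axis. A picture is of the moment at which its call begins.
- env.close_job(): hands the job in; it is judged then, once.
The state is a dict: "clock": time; "joints": joint angles; "joint_vel": joint speeds; "tau": joint torques, N m; "tool_pos": TCP position; "ee_rot": TCP orientation; "force": force on the tool from outside, world axes, zero at the start; "ft_torque": the same for the moment, N m; "gripper_width": finger opening in mm; "grip_force": force on a finger pad.
Only numpy, scipy, OpenCV 4.12 (cv2) and the standard library are available. Lean on these libraries where they do the work, as an engineer would, in place of code of your own. Each camera call takes 0.05 s, during which the arm holds its last target. There are 200 camera calls.

## Working session

There is one attempt and no reset: what is moved stays moved. The work goes in short steps, Python scripts to look and compute and a tool call to move; the robot and the scene stay as the last step left them, time stands still between calls to the robot, and variables do not carry over. Pictures are saved under pics/ and viewed, at most 10 in all, crops included, and the job is handed in when it is done.

Besides the shell and the picture viewer there is one more tool, called after "Call:" in YAML: its name, and indented under it one key for each argument. drive_tool: Moves the arm, as the interface text tells. Shifts and turns lie within -1 to 1; 1 stands for 0.05 m of shift or 0.15 rad of turn. Its arguments: {"type":"object","properties":{"deltas":{"type":"string"},"claw":{"type":"number"},"grip_force":{"type":"number"}},"required":["deltas"]}

```bash
mkdir -p pics
python3 - <<'E'
from workcell import env, grab_frame
import cv2,numpy as np
for n in ["scene","top"]:
    f=grab_frame(n); np.savez(f"{n}.npz",**f)
    cv2.imwrite(f"pics/{n}.png",f["image"][:,:,::-1]); print(n,f["fx"],f["fy"],f["cx"],f["cy"],f["R"],f["t"])
o=env.observe();print(o)
E
```

```text
scene 439.25643851303147 439.25643851303147 257.79261415034654 196.8820556427 [[-0.81061061  0.58536468  0.01608204]
 [ 0.28571504  0.41933098 -0.8617009 ]
 [-0.51115297 -0.69390901 -0.50716163]] [ 331.52981976    2.06302348 1327.91236564]
top 353.30127710332255 353.30127710332255 251.95254253599953 191.551366050093 [[ 0.00433539 -0.99982616 -0.01813411]
 [-0.99689027 -0.00289436 -0.078749  ]
 [ 0.07868282  0.01841913 -0.99672953]] [ -20.96168541  377.02353833 1044.93714613]
{'clock': 0.1, 'joints': array([-1.16290661,  0.32177584, -0.07006914,  1.45157373,  0.02261276,
        1.37083452, -0.05691671]), 'joint_vel': array([-0.00186926, -0.00130943,  0.00016767, -0.00367518, -0.00119412,
       -0.00061684, -0.0007123 ]), 'tau': array([ 7.20686307e-05, -4.92572165e+01, -4.05485937e-01, -3.13400066e+01,
       -6.40702969e-02,  3.95632675e-02,  6.05472451e-05]), 'tool_pos': array([249.25888709, 599.7461318 , 221.54287652]), 'ee_rot': array([-6.14528028e-01, -3.08065525e+00,  2.80954540e-03]), 'force': array([-0.45504705,  0.04855211, -0.4189098 ]), 'ft_torque': array([ 0.01164111,  0.00531614, -0.02879047]), 'grip_force': 0.0, 'gripper_width': 87.0740683424684}
```

View pics/scene.png

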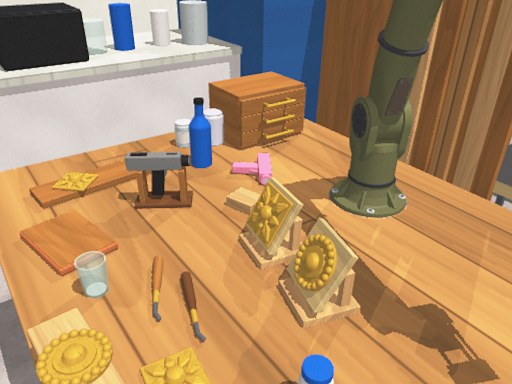

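View pics/top.png

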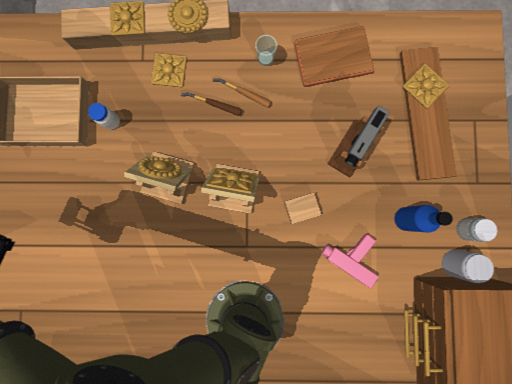

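The scene view shows the grey and black thermometer on its stand at about (157,165), with its nose at (185,160). The square easel is at (270,222) and the round one at (318,265). In the top view the thermometer is at (366,138) with its black nose at lower left (352,158), and the square rosette is at (232,182), facing image-up (+x).

```bash
cat > h.py <<'E'
import numpy as np
def cloud(f):
    z=f["z_map"].astype(float); v,u=np.mgrid[:z.shape[0],:z.shape[1]]
    c=np.stack([(u-f["cx"])/f["fx"]*z,(v-f["cy"])/f["fy"]*z,z],-1)
    P=(c-f["t"])@f["R"]; P[z==0]=np.nan; return P
E
python3 - <<'E'
from h import *; import cv2
from scipy.optimize import least_squares
for n,box in [("scene",[115,140,200,215]),("top",[325,95,395,180])]:
    f=np.load(n+".npz"); P=cloud(f); u0,v0,u1,v1=box
    p=P[v0:v1,u0:u1].reshape(-1,3); c=f["image"][v0:v1,u0:u1].reshape(-1,3)
    m=(p[:,2]>115); q=p[m]; print(n,m.sum(),q.min(0),q.max(0), 'ztop hist',np.histogram(q[:,2],bins=range(115,165,5))[0])
    t=q[q[:,2]>140]
    r=cv2.minAreaRect(t[:,:2].astype(np.float32)); print(' top rect',r)
    # wood uprights
    hsv=cv2.cvtColor(f["image"],cv2.COLOR_RGB2HSV)[v0:v1,u0:u1].reshape(-1,3)
    w=(p[:,2]>85)&(p[:,2]<118)&(hsv[:,1]>90); print(' wood',w.sum(), cv2.minAreaRect(p[w][:,:2].astype(np.float32)) if w.sum()>4 else '')
    # grey mask dist along axis
    cen,sz,a=r; 
    tt=t[:,:2]-t[:,:2].mean(0); d=np.linalg.svd(tt,full_matrices=False)[2][0]
    print(' dir',d,np.degrees(np.arctan2(d[1],d[0])))
    s=(q[:,:2]-t[:,:2].mean(0))@d; g=c[m].mean(1)
    for k in range(-120,121,15):
        b=(s>k)&(s<=k+15)
        if b.any(): print('  ',k,b.sum(),g[b].mean().round(),q[b][:,2].max().round(1))
# rosette
for n,box in [("scene",[235,175,305,260]),("top",[200,155,265,215])]:
    f=np.load(n+".npz"); P=cloud(f); u0,v0,u1,v1=box
    p=P[v0:v1,u0:u1].reshape(-1,3); hsv=cv2.cvtColor(f["image"],cv2.COLOR_RGB2HSV)[v0:v1,u0:u1].reshape(-1,3)
    m=(p[:,2]>30)&(hsv[:,1]>150)&(hsv[:,0]>18)&(hsv[:,0]<32); q=p[m]; print(n,m.sum(),q.min(0),q.max(0),np.median(q,0))
    print(np.median(hsv[m],0))
im=[np.load("scene.npz")["image"][130:270,110:330],np.load("top.npz")["image"][90:220,190:410]]
im=[cv2.resize(i,None,fx=2.7,fy=2.1,interpolation=cv2.INTER_CUBIC) for i in im]
w=min(i.shape[1] for i in im); cv2.imwrite("pics/c1.png",np.vstack([i[:,:w] for i in im])[:600,:,::-1])
E
```

```text
scene 1056 [ 440.31844534 -386.89302487  115.08127834] [ 600.51956798 -270.58806679  156.6128337 ] ztop hist [ 87 102  98 104 110 104 124 292  35]
 top rect ((520.7431640625, -327.00860595703125), (44.30082321166992, 168.24000549316406), 57.60558319091797)
 wood 242 ((436.4063415527344, -360.0043640136719), (294.910888671875, 141.65054321289062), 24.369478225708008)
 dir [ 0.85418478 -0.51996957] -31.330210545183395
   -105 1 113.0 137.3
   -90 64 51.0 149.5
   -75 88 107.0 155.1
   -60 94 121.0 156.2
   -45 96 118.0 155.9
   -30 94 128.0 155.8
   -15 95 128.0 155.8
   0 100 127.0 155.1
   15 95 116.0 156.2
   30 101 105.0 156.6
   45 95 107.0 156.6
   60 99 116.0 155.8
   75 34 121.0 153.9
top 964 [ 438.74068267 -380.72365464  115.60186531] [ 594.61613805 -267.14453342  157.15283184] ztop hist [ 15  17  14  24  30  50 146 636  32]
 top rect ((517.098388671875, -324.927978515625), (36.354034423828125, 169.81324768066406), 58.321678161621094)
 wood 141 ((506.0264892578125, -317.77117919921875), (60.00129318237305, 140.762451171875), 58.46481704711914)
 dir [-0.85027004  0.52634671] 148.24105243201186
   -90 44 108.0 153.8
   -75 82 66.0 157.1
   -60 84 60.0 157.2
   -45 82 59.0 156.6
   -30 90 99.0 156.2
   -15 81 106.0 154.4
   0 89 106.0 156.9
   15 80 101.0 155.9
   30 87 93.0 156.1
   45 87 98.0 156.8
   60 85 57.0 153.6
   75 73 37.0 149.4
scene 1693 [367.69289093 -27.07144069  55.3391484 ] [454.25382967 218.78153354 162.76487863] [415.34946276  49.07753399 115.80138868]
[ 20. 174. 175.]
top 760 [362.11963445 -26.36084872  62.19123328] [437.36989224  94.87650365 162.45320833] [396.73867893  32.23084069 132.65561327]
[ 19. 156. 128.]
```

View pics/c1.png

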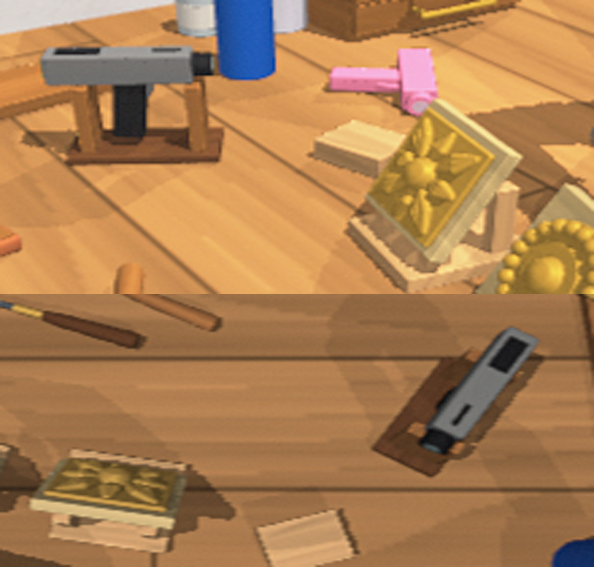

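The crop shows the thermometer with its nose toward −x/+y and the grip between the uprights. The square rosette faces +x and its boss is clear in the scene image, at about (265,194). Next I'll fit both poses more exactly.

Run:
```python
from h import *; import cv2
from scipy.optimize import least_squares
R=np.load
# bench bias
for n,pts in [("scene",[(215,230),(180,235),(330,200),(120,225)]),("top",[(300,150),(310,120),(280,240),(420,190),(320,175)])]:
    P=cloud(R(n+".npz")); print(n,'bench',[np.round(np.nanmedian(P[v-3:v+4,u-3:u+4].reshape(-1,3),0),1).tolist() for u,v in pts])
f=R("scene.npz");P=cloud(f)
for n,box in [("scene",[235,170,305,262]),("top",[198,155,265,215])]:
    f=R(n+".npz");P=cloud(f);u0,v0,u1,v1=box
    p=P[v0:v1,u0:u1].reshape(-1,3); uv=np.mgrid[v0:v1,u0:u1].reshape(2,-1).T[:,::-1]
    # keep front-board points: model: n.(p-c) in [-2,28]
    ok=(p[:,2]>35)&(p[:,1]<100); q=p[ok]; w=uv[ok]
    best=None
    for yaw in np.radians(np.arange(-25,26,1)):
        nn=np.array([np.cos(yaw)*.866,np.sin(yaw)*.866,.5]); d=q@nn
        h,e=np.histogram(d,bins=np.arange(d.min(),d.max()+2,1.5)); k=h.max()
        if best is None or k>best[0]: best=(k,yaw,e[h.argmax()]+.75)
    print(n,best,np.degrees(best[1]))
    k,yaw,d0=best; nn=np.array([np.cos(yaw)*.866,np.sin(yaw)*.866,.5]); ey=np.array([-np.sin(yaw),np.cos(yaw),0]); ez=np.cross(nn,ey)
    d=q@nn-d0; print(np.histogram(d,bins=np.arange(-40,40,3)))
    # free plane fit of dominant plane
    m=abs(d)<2.5; c=q[m].mean(0); pn=np.linalg.svd(q[m]-c)[2][2]; pn*=np.sign(pn[0]); print('plane n',pn,'yaw',np.degrees(np.arctan2(pn[1],pn[0])),'elev',np.degrees(np.arcsin(pn[2])),m.sum())
    b=(d>-6)&(d<32); a2=np.c_[q[b]@ey,-q[b]@ez]
    print('in-plane rect',cv2.minAreaRect(a2.astype(np.float32)),'min/max',np.percentile(a2,[.5,99.5],axis=0))
    t=d>np.percentile(d[b],0)+0; 
    for lo in (14,17,20,22):
        s=(d>lo)&(d<34); 
        if s.any(): print(lo,s.sum(),'mean',q[s].mean(0).round(1),'px',w[s].mean(0),'dmax',d[s].max())
```

```text
scene bench [[468.5, -111.2, 1.8], [555.6, -142.6, 1.8], [105.3, -50.3, 1.8], [665.5, -276.7, 1.8]]
top bench [[506.3, -166.0, -0.1], [599.9, -197.3, -0.1], [232.5, -104.1, 0.2], [384.5, -525.6, -0.0], [429.4, -225.9, -0.1]]
scene (np.int64(328), np.float64(-0.19198621771937624), np.float64(396.14783863938897)) -11.0
(array([  2,   0,   0,   0,   0,  12,  21,  41,  34,  72, 333, 116, 179,
       566, 243, 339, 164,  25,  46,  23,   0,   0,   0,   0,   0,   0]), array([-40, -37, -34, -31, -28, -25, -22, -19, -16, -13, -10,  -7,  -4,
        -1,   2,   5,   8,  11,  14,  17,  20,  23,  26,  29,  32,  35,
        38]))
plane n [ 0.85014877 -0.15597992  0.50290888] yaw -10.396637264964031 elev 30.192637000911706 755
in-plane rect ((112.5140380859375, 98.9677505493164), (132.97848510742188, 132.0735321044922), 88.49051666259766) min/max [[ 50.54540868  36.80827087]
 [169.64005986 160.7006765 ]]
14 69 mean [422.1  32.1 118.3] px [262.10144928 211.46376812] dmax 19.951876409410488
17 23 mean [423.   29.8 120. ] px [261.2173913  210.52173913] dmax 19.951876409410488
top (np.int64(193), np.float64(-0.17453292519943295), np.float64(395.38560099067536)) -10.0
(array([  0,   0,   0,   0,   0,  20,  55,  52,  50,  60, 226,  49, 111,
       280, 126, 211,  42,  17,  28,   7,   0,   0,   0,   0,   0,   0]), array([-40, -37, -34, -31, -28, -25, -22, -19, -16, -13, -10,  -7,  -4,
        -1,   2,   5,   8,  11,  14,  17,  20,  23,  26,  29,  32,  35,
        38]))
plane n [ 0.85186394 -0.15208316  0.50119711] yaw -10.122364112156475 elev 30.079231713362276 384
in-plane rect ((104.03952026367188, 100.8276138305664), (122.91436004638672, 119.0294189453125), 89.71893310546875) min/max [[ 45.13715268  40.82790227]
 [162.95156861 159.97410062]]
14 35 mean [417.3  32.6 120.5] px [232.08571429 173.65714286] dmax 18.046715310153047
17 7 mean [420.1  31.  118.6] px [232.71428571 172.71428571] dmax 18.046715310153047
```

```bash
cat >> h.py <<'E'
from scipy.spatial.transform import Rotation as Ro
def A(deg): # tool pointing down, tool x along heading deg
    a=np.radians(deg);x=np.array([np.cos(a),np.sin(a),0]);z=np.array([0,0,-1.])
    return Ro.from_matrix(np.c_[x,np.cross(z,x),z])
def rows(way,step=.8,start=None):
    """way: list of (pos,Rotation). prints rows in groups of 8, world straight lines"""
    from workcell import env
    o=env.observe(); p,r=start or (o["tool_pos"],Ro.from_rotvec(o["ee_rot"])); out=[]
    for P,Q in way:
        P=np.array(P,float); w=(r.inv()*Q).as_rotvec()
        n=int(np.ceil(max(np.linalg.norm(P-p)/50/step,np.linalg.norm(w)/.15/step,1)))
        for i in range(n):
            ri=r*Ro.from_rotvec(w*i/n); s=ri.inv().apply((P-p)/n)/50
            out.append(' '.join(f"{v:.2f}".rstrip('0').rstrip('.').replace('-0','-0') for v in np.r_[s,w/n/.15]))
        p,r=P,Q
    print(o["clock"],len(out),'rows')
    for i in range(0,len(out),8): print('; '.join(out[i:i+8]))
E
python3 - <<'E'
from h import *
rows([((480,400,260),A(148.3)),((580,50,260),A(148.3)),((519,-326,230),A(148.3))])
E
```

```text
0.1 28 rows
-0.72 -0.24 -0.1 -0 0 0.13; -0.73 -0.23 -0.1 -0 0 0.13; -0.73 -0.21 -0.1 -0 0 0.13; -0.74 -0.2 -0.1 -0 0 0.13; -0.74 -0.18 -0.1 -0 0 0.13; -0.74 -0.17 -0.1 -0 0 0.13; -0.75 -0.15 -0.1 -0 0 0.13; -0.75 -0.14 -0.1 -0 0 0.13
-0.54 -0.49 0 0 0 0; -0.54 -0.49 0 0 0 0; -0.54 -0.49 0 0 0 0; -0.54 -0.49 0 0 0 0; -0.54 -0.49 0 0 0 0; -0.54 -0.49 0 0 0 0; -0.54 -0.49 0 0 0 0; -0.54 -0.49 0 0 0 0
-0.54 -0.49 0 0 0 0; -0.54 -0.49 0 0 0 0; -0.29 -0.7 0.06 0 0 0; -0.29 -0.7 0.06 0 0 0; -0.29 -0.7 0.06 0 0 0; -0.29 -0.7 0.06 0 0 0; -0.29 -0.7 0.06 0 0 0; -0.29 -0.7 0.06 0 0 0
-0.29 -0.7 0.06 0 0 0; -0.29 -0.7 0.06 0 0 0; -0.29 -0.7 0.06 0 0 0; -0.29 -0.7 0.06 0 0 0
```

Call:
drive_tool:
  deltas: "-0.72 -0.24 -0.1 0 0 0.13; -0.73 -0.23 -0.1 0 0 0.13; -0.73 -0.21 -0.1 0 0 0.13; -0.74 -0.2 -0.1 0 0 0.13; -0.74 -0.18 -0.1 0 0 0.13; -0.74 -0.17 -0.1 0 0 0.13; -0.75 -0.15 -0.1 0 0 0.13; -0.75 -0.14 -0.1 0 0 0.13"
  claw: 87

```text
clock: 1.1
tool_pos: [480.5, 399.4, 262.2]
ee_rot: [-0.854, -3.023, 0.001]
force: [0.2, 0.3, 0.2]
gripper_width: 87.0
grip_force: 0.0
```

Call:
drive_tool:
  deltas: "-0.54 -0.49 0 0 0 0; -0.54 -0.49 0 0 0 0; -0.54 -0.49 0 0 0 0; -0.54 -0.49 0 0 0 0; -0.54 -0.49 0 0 0 0; -0.54 -0.49 0 0 0 0; -0.54 -0.49 0 0 0 0; -0.54 -0.49 0 0 0 0"

```text
clock: 2.1
tool_pos: [561.6, 119.3, 262.1]
ee_rot: [-0.852, -3.023, 0.0]
force: [-0.3, 0.6, 0.1]
gripper_width: 86.9
grip_force: 0.0
```

Call:
drive_tool:
  deltas: "-0.54 -0.49 0 0 0 0; -0.54 -0.49 0 0 0 0; -0.29 -0.7 0.06 0 0 0; -0.29 -0.7 0.06 0 0 0; -0.29 -0.7 0.06 0 0 0; -0.29 -0.7 0.06 0 0 0; -0.29 -0.7 0.06 0 0 0; -0.29 -0.7 0.06 0 0 0"

```text
clock: 3.1
tool_pos: [545.9, -175.0, 244.1]
ee_rot: [-0.852, -3.023, -0.0]
force: [-0.0, -0.3, 0.2]
gripper_width: 87.4
grip_force: 0.0
```

Call:
drive_tool:
  deltas: "-0.29 -0.7 0.06 0 0 0; -0.29 -0.7 0.06 0 0 0; -0.29 -0.7 0.06 0 0 0; -0.29 -0.7 0.06 0 0 0; 0 0 0 0 0 0; 0 0 0 0 0 0"

```text
clock: 3.85
tool_pos: [522.9, -322.8, 232.0]
ee_rot: [-0.852, -3.023, -0.002]
force: [0.7, -0.6, -0.8]
gripper_width: 87.1
grip_force: 0.0
```

Run:
```python
from h import *; import cv2
from workcell import env,grab_frame
f=grab_frame("wrist"); np.savez("w1.npz",**f); cv2.imwrite("pics/w1.png",f["image"][:,:,::-1])
print(f["fx"],f["cx"],f["cy"],f["R"],f["t"],-f["R"].T@f["t"])
o=env.observe(); print(o["clock"],o["tool_pos"],Ro.from_rotvec(o["ee_rot"]).as_matrix().round(4),o["joints"])
rows([((519,-326,230),A(148.3)),((519,-326,114),A(148.3))],.5)
```

```text
297.3186396354542 256.5864413624551 188.63518566503828 [[ 5.22233569e-01  8.52802497e-01 -3.81028849e-05]
 [ 8.15713917e-01 -4.99508475e-01  2.91722622e-01]
 [ 2.48762748e-01 -1.52378427e-01 -9.56502959e-01]] [ 3.49727024e-01 -6.26008174e+02  2.20599378e+02] [ 455.5840332  -279.38005019  393.6247174 ]
3.9 [ 523.33224148 -322.22537376  232.19412715] [[-8.535e-01  5.211e-01 -2.000e-04]
 [ 5.211e-01  8.535e-01  1.200e-03]
 [ 8.000e-04  9.000e-04 -1.000e+00]] [ 0.00750863  0.26799396  0.61065706  1.55066175 -0.15637013  1.37285684
  1.65498862]
3.9 6 rows
0.03 -0.11 0.04 0.01 -0.01 0.03; 0 0 0.46 0 0 0; 0 0 0.46 0 0 0; 0 0 0.46 0 0 0; 0 0 0.46 0 0 0; 0 0 0.46 0 0 0
```

View pics/w1.png

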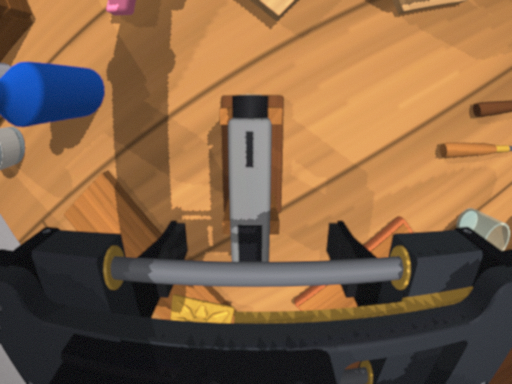

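The wrist view shows the thermometer between the open fingers, its barrel at column ~250 and nose tip near (251,97), well aligned. I'll measure its axis and nose from the wrist depth.

```bash
cat >> h.py <<'E'
def wcloud(f):
    z=f["z_map"].astype(float); v,u=np.mgrid[:z.shape[0],:z.shape[1]]
    a=(u-f["cx"])/f["fx"]; b=(v-f["cy"])/f["fy"]; r=np.hypot(a,b)+1e-9
    k=np.tan(r)/r; c=np.stack([a*k*z,b*k*z,z],-1)
    P=(c-f["t"])@f["R"]; P[z==0]=np.nan; return P
E
python3 - <<'E'
from h import *; import cv2
f=np.load("w1.npz"); P=wcloud(f)
print('bench',np.nanmedian(P[150:160,330:340].reshape(-1,3),0))
q=P[85:225,215:290].reshape(-1,3); 
t=q[(q[:,2]>145)&(q[:,2]<160)]; print(len(t),np.median(t[:,2]))
a=q[(q[:,2]>118)&(q[:,2]<170)]
d=np.array([np.cos(np.radians(148.3)),np.sin(np.radians(148.3))]); e=np.array([-d[1],d[0]]); o=np.array([519,-326])
s=(a[:,:2]-o)@d; y=(a[:,:2]-o)@e
print('nose tip s',np.percentile(s,[99,99.7,100]))
for k in range(-60,90,15):
    b=(s>k)&(s<=k+15)&(a[:,2]>140)
    if b.any(): print(k,b.sum(),np.percentile(y[b],[1,50,99]).round(1),y[b].min().round(1),y[b].max().round(1),np.median(a[b][:,2]).round(1))
w=q[(q[:,2]>95)&(q[:,2]<116)]; s=(w[:,:2]-o)@d; y=(w[:,:2]-o)@e; m=(abs(s)<85)&(abs(y)<45)
print('wood s',np.percentile(s[m],[1,5,50,95,99]),'y',np.percentile(y[m],[1,99]), np.median(w[m][:,2]))
E
```

```text
bench [ 572.11133204 -225.22215461   -1.04582662]
4758 151.0463008798302
nose tip s [82.55749169 83.9609363  84.16276731]
-30 584 [-17.8  -0.5  17. ] -17.9 17.2 151.1
-15 667 [-17.6  -0.1  17.5] -18.4 17.8 151.0
0 711 [-18.2  -1.   17.2] -18.3 17.4 151.1
15 721 [-17.9  -0.3  16.9] -18.0 17.8 151.1
30 770 [-17.7  -0.3  17.5] -18.5 17.8 151.2
45 775 [-18.4  -1.1  16.6] -18.4 17.3 151.3
60 609 [-16.5  -0.9  14.6] -18.3 16.2 145.7
75 308 [-12.6  -1.3  11.8] -13.4 11.8 144.7
wood s [-47.21148195 -45.73799438  61.99398804  70.67669611  71.57836849] y [-30.58100072  29.52550364] 109.00267046178527
```

Call:
drive_tool:
  deltas: "0.02 -0.11 0.04 0 0 0.02; 0 0 0.46 0 0 0; 0 0 0.46 0 0 0; 0 0 0.46 0 0 0; 0 0 0.46 0 0 0; 0 0 0.46 0 0 0; 0 0 0 0 0 0; 0 0 0 0 0 0"

```text
clock: 4.9
tool_pos: [519.6, -327.8, 116.5]
ee_rot: [0.856, 3.021, -0.0]
force: [0.4, -0.5, -0.6]
gripper_width: 86.7
grip_force: 0.0
```

Run:
```python
from h import *
rows([((519.5,-326,114),A(148.3))],.5)
```

```text
4.9 1 rows
0.02 0.03 0.05 0 0.01 0.01
```

Call:
drive_tool:
  deltas: "0 0.03 0.05 0 0 0; 0 0 0 0 0 0; 0 0 0 0 0 0"

```text
clock: 5.28
tool_pos: [520.1, -326.6, 113.4]
ee_rot: [0.857, 3.022, 0.0]
force: [0.3, 0.4, 0.8]
gripper_width: 87.1
grip_force: 0.0
```

Call:
drive_tool:
  deltas: "0 0 0 0 0 0; 0 0 0 0 0 0; 0 0 0 0 0 0; 0 0 0 0 0 0; 0 0 0 0 0 0; 0 0 0 0 0 0; 0 0 0 0 0 0; 0 0 0 0 0 0"
  claw: 20
  grip_force: 30

```text
clock: 6.28
tool_pos: [519.8, -326.7, 113.0]
ee_rot: [0.857, 3.022, -0.0]
force: [-0.5, -0.2, 0.2]
gripper_width: 35.7
grip_force: 30.0
```

```bash
cat >> h.py <<'E'
BOSS=np.array([421,31.5,118.5]); YAW=np.radians(-10.2)
n=np.array([.866*np.cos(YAW),.866*np.sin(YAW),.5]); tx=-n
ty=np.cross([0,0,-1.],tx); ty/=np.linalg.norm(ty); tz=np.cross(tx,ty)
QM=Ro.from_matrix(np.c_[tx,ty,tz]); PM=BOSS+185*n+18*tz
E
python3 - <<'E'
from h import *
print(PM,tz)
r=A(148.3)
rows([((519.8,-326.5,260),r),(PM+[10,-30,50],QM),(PM,QM)],.6)
E
```

```text
[587.53573882   1.53549109 195.412     ] [ 0.4920978  -0.08854237 -0.866     ]
6.275 18 rows
0 0 -0.59 -0 0 0; 0 0 -0.59 -0 0 0; 0 0 -0.59 -0 0 0; 0 0 -0.59 -0 0 0; 0 0 -0.59 -0 0 0; 0.16 0.54 0.03 -0.06 -0.31 -0.22; 0.15 0.54 0.02 -0.06 -0.31 -0.22; 0.13 0.54 0.02 -0.06 -0.31 -0.22
0.11 0.55 0.02 -0.06 -0.31 -0.22; 0.1 0.55 0.02 -0.06 -0.31 -0.22; 0.08 0.55 0.02 -0.06 -0.31 -0.22; 0.06 0.56 0.02 -0.06 -0.31 -0.22; 0.04 0.56 0.03 -0.06 -0.31 -0.22; 0.03 0.56 0.03 -0.06 -0.31 -0.22; 0.01 0.56 0.03 -0.06 -0.31 -0.22; -0.01 0.56 0.04 -0.06 -0.31 -0.22
0.38 0.28 0.36 0 0 0; 0.38 0.28 0.36 0 0 0
```

Call:
drive_tool:
  deltas: "0 0 -0.3 0 0 0; 0 0 -0.5 0 0 0; 0 0 -0.6 0 0 0; 0 0 -0.6 0 0 0; 0 0 -0.55 0 0 0; 0 0 -0.4 0 0 0; 0 0 0 0 0 0"

```text
clock: 7.15
tool_pos: [520.6, -327.1, 262.9]
ee_rot: [0.856, 3.019, -0.001]
force: [-0.0, -0.1, -2.5]
gripper_width: 36.1
grip_force: 30.0
```

Call:
drive_tool:
  deltas: "0.16 0.54 0.03 -0.06 -0.31 -0.22; 0.15 0.54 0.02 -0.06 -0.31 -0.22; 0.13 0.54 0.02 -0.06 -0.31 -0.22; 0.11 0.55 0.02 -0.06 -0.31 -0.22; 0.1 0.55 0.02 -0.06 -0.31 -0.22; 0.08 0.55 0.02 -0.06 -0.31 -0.22; 0.06 0.56 0.02 -0.06 -0.31 -0.22; 0.04 0.56 0.03 -0.06 -0.31 -0.22"

```text
clock: 8.15
tool_pos: [575.8, -108.8, 249.2]
ee_rot: [0.392, 2.738, -0.045]
force: [-0.0, -0.8, -2.6]
gripper_width: 35.5
grip_force: 30.0
```

Call:
drive_tool:
  deltas: "0.03 0.56 0.03 -0.06 -0.31 -0.22; 0.01 0.56 0.03 -0.06 -0.31 -0.22; -0.01 0.56 0.04 -0.06 -0.31 -0.22; 0 0 0 0 0 0; 0 0 0 0 0 0"

```text
clock: 8.78
tool_pos: [597.3, -29.5, 246.0]
ee_rot: [0.239, 2.616, -0.06]
force: [-0.2, -0.6, -2.3]
gripper_width: 35.9
grip_force: 30.0
```

Run:
```python
from h import *; import cv2
from workcell import env,grab_frame
f=grab_frame("wrist"); np.savez("w2.npz",**f)
g=grab_frame("scene"); np.savez("s2.npz",**g)
cv2.imwrite("pics/w2.png",np.hstack([f["image"][:,:400],g["image"][80:,120:400].repeat(1,0)] if 0 else [f["image"][:300,60:440],g["image"][60:360,50:420]])[:,:,::-1])
o=env.observe(); print(o["tool_pos"],o["joints"].round(2),o["gripper_width"])
rows([(PM,QM)],.5)
# nozzle/barrel in tool frame from wrist depth
P=wcloud(f); r=Ro.from_rotvec(o["ee_rot"]); L=r.inv().apply(P.reshape(-1,3)-o["tool_pos"])
m=(abs(L[:,1])<25)&(L[:,0]>15)&(L[:,0]<100)&(L[:,2]<20)&(L[:,2]>-60); t=L[m]; print(m.sum(),t[:,0].max(),np.percentile(t[:,0],99.5))
b=t[(t[:,0]>20)&(t[:,0]<60)&(t[:,2]<-25)]; print('top z in tool',np.median(b[:,2]),'slope',np.polyfit(b[:,0],b[:,2],1), 'y',[ (np.percentile(t[(t[:,0]>k)&(t[:,0]<k+10),1],[1,99])).round(1) for k in (20,35,50)])
```

```text
[597.85650325 -30.05702352 246.68026351] [-0.34 -0.18  0.24  2.02  0.24  0.8   1.17] 35.71598071977864
8.875 3 rows
0.26 0.19 0.25 -0 -0.01 -0.01; 0.26 0.19 0.24 -0 -0.01 -0.01; 0.26 0.19 0.24 -0 -0.01 -0.01
11740 85.98547793128947 85.20882668407094
top z in tool -37.50636474649113 slope [-6.39825394e-04 -3.74738113e+01] y [array([-15.4,  19.7]), array([-15.6,  19.4]), array([-15.6,  19.5])]
```

View pics/w2.png

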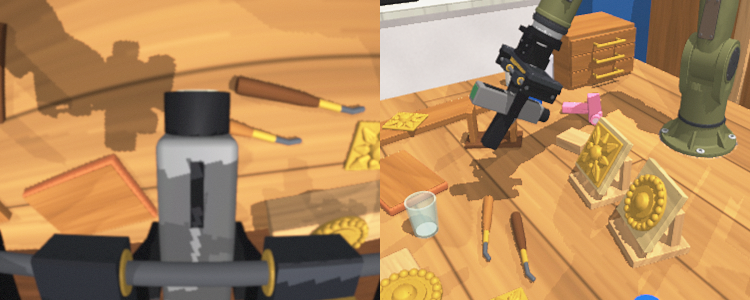

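The wrist crop shows the thermometer firmly held, still parallel to the tool. In the scene crop its nose, at about (540,115), points towards the robot and the square easel. I'll close in to the measuring pose.

Call:
drive_tool:
  deltas: "0.26 0.19 0.25 0 0 0; 0.26 0.19 0.24 0 -0.01 -0.01; 0.26 0.19 0.24 0 -0.01 -0.01; 0 0 0 0 0 0; 0 0 0 0 0 0; 0 0 0 0 0 0"

```text
clock: 9.62
tool_pos: [588.5, 1.7, 197.2]
ee_rot: [0.235, 2.609, -0.06]
force: [-0.6, -0.2, -2.1]
gripper_width: 35.7
grip_force: 30.0
```

Run:
```python
from h import *; import cv2
from workcell import env,grab_frame
g=grab_frame("scene"); np.savez("s3.npz",**g)
t=grab_frame("top"); np.savez("t3.npz",**t)
o=env.observe(); r=Ro.from_rotvec(o["ee_rot"]); p=o["tool_pos"]; N=p+r.apply([85,0,-18]); d=r.apply([1,0,0])
print(N,N-BOSS,np.linalg.norm(N-BOSS),'angle',np.degrees(np.arccos(-d@n)),'lateral',np.linalg.norm(np.cross(BOSS-N,d)))
rows([(PM,QM)],.5)
def proj(f,X):
    c=f["R"]@X+f["t"]; return [f["fx"]*c[0]/c[2]+f["cx"],f["fy"]*c[1]/c[2]+f["cy"]]
for f in (g,t): print(proj(f,N),proj(f,BOSS))
a=cv2.resize(g["image"][110:290,170:340],None,fx=2.2,fy=2.2,interpolation=cv2.INTER_CUBIC); b=cv2.resize(t["image"][70:250,170:340],None,fx=2.2,fy=2.2,interpolation=cv2.INTER_CUBIC)
cv2.imwrite("pics/m3.png",np.hstack([a,b])[:,:,::-1])
```

```text
[506.85629807  16.70314157 170.01103506] [ 85.85629807 -14.79685843  51.51103506] 101.21085747636536 angle 0.3985857797588611 lateral 1.4299981876938217
9.725 1 rows
0.02 -0.01 0.02 0.01 -0.01 -0.01
[np.float64(227.56466909315938), np.float64(200.22277356567915)] [np.float64(262.3129635607781), np.float64(211.1351834731835)]
[np.float64(237.07941937078368), np.float64(136.88066222324565)] [np.float64(232.53909325577888), np.float64(172.3916046438393)]
```

View pics/m3.png

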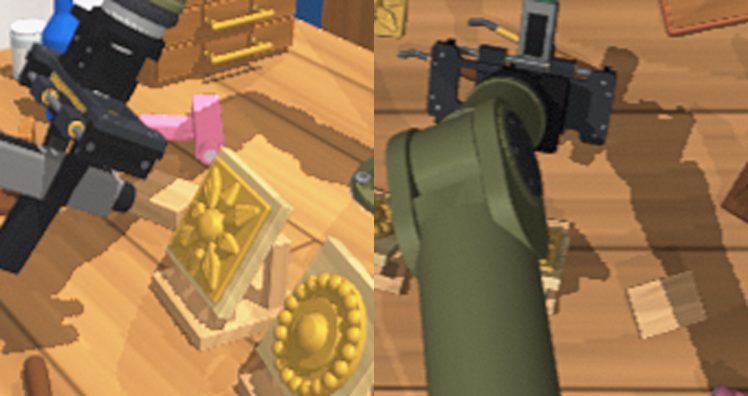

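The left crop shows the nose at (120,195), aimed at the square rosette's boss at (209,221). Before holding still I'll check the boss centre against the plate's outline.

Run:
```python
from h import *; import cv2
ey=np.array([-np.sin(YAW),np.cos(YAW),0]); ez=np.cross(n,ey)
print('boss',BOSS@ey,BOSS@ez,BOSS@n)
for nm,box in [("scene",[235,170,305,262]),("top",[198,155,265,215])]:
    f=np.load(nm+".npz");u0,v0,u1,v1=box
    hsv=cv2.cvtColor(f["image"],cv2.COLOR_RGB2HSV)[v0:v1,u0:u1].reshape(-1,3).astype(int)
    p=cloud(f)[v0:v1,u0:u1].reshape(-1,3); d=p@n-BOSS@n+18; a=np.c_[p@ey,p@ez]
    near=(abs(a-[BOSS@ey,BOSS@ez]).max(1)<75)
    pl=near&(abs(d)<2.5); bd=near&(abs(d+8)<2.5); print(nm,'sat plate',np.percentile(hsv[pl,1],[5,25,50]),'board',np.percentile(hsv[bd,1],[25,50,90]),'plate d',np.median(d[pl]).round(2))
    for q,lab in ((pl,'plate'),(pl|bd,'both'),(bd,'board')):
        print(lab,q.sum(),np.percentile(a[q],[1,99],axis=0).round(1).tolist(),np.percentile(a[q],[1,99],axis=0).mean(0).round(1))
    s=near&(d>11); print('boss d>11 mean',a[s].mean(0).round(1), 'dmax',d[near&(d<30)].max())
```

```text
boss 105.55483732557569 -101.76309081749197 413.24324529589614
scene sat plate [151. 169. 174.] board [107.  109.  120.4] plate d 1.52
plate 463 [[44.5, -161.7], [164.2, -42.8]] [ 104.4 -102.2]
both 830 [[38.8, -171.0], [174.4, -32.9]] [ 106.6 -101.9]
board 367 [[36.3, -172.1], [175.1, -32.7]] [ 105.7 -102.4]
boss d>11 mean [ 107.5 -101. ] dmax 22.158009154165995
top sat plate [140.15 154.   156.  ] board [ 97. 100. 132.] plate d -0.36
plate 384 [[46.7, -160.2], [164.2, -41.5]] [ 105.4 -100.9]
both 680 [[36.8, -164.4], [174.5, -31.6]] [105.7 -98. ]
board 296 [[36.4, -168.4], [175.0, -30.9]] [105.7 -99.7]
boss d>11 mean [105.7 -96.1] dmax 17.86982686642756
```

The plate and board centres agree with the boss estimate to about 1 mm. I'll make a tiny correction, then hold.

Call:
drive_tool:
  deltas: "0.01 0 0.02 0 0 0; 0 0 0 0 0 0; 0 0 0 0 0 0; 0 0 0 0 0 0; 0 0 0 0 0 0; 0 0 0 0 0 0; 0 0 0 0 0 0; 0 0 0 0 0 0"

```text
clock: 10.72
tool_pos: [587.7, 2.4, 194.8]
ee_rot: [0.234, 2.611, -0.06]
force: [0.3, 0.3, -2.5]
gripper_width: 35.7
grip_force: 30.0
```

Call:
drive_tool:
  deltas: "0 0 0 0 0 0; 0 0 0 0 0 0; 0 0 0 0 0 0; 0 0 0 0 0 0; 0 0 0 0 0 0; 0 0 0 0 0 0; 0 0 0 0 0 0; 0 0 0 0 0 0"

```text
clock: 11.72
tool_pos: [587.7, 2.4, 194.8]
ee_rot: [0.234, 2.611, -0.06]
force: [0.0, -0.4, -2.5]
gripper_width: 36.1
grip_force: 30.0
```

Call:
drive_tool:
  deltas: "0 0 0 0 0 0; 0 0 0 0 0 0; 0 0 0 0 0 0; 0 0 0 0 0 0; 0 0 0 0 0 0; 0 0 0 0 0 0; 0 0 0 0 0 0; 0 0 0 0 0 0"

```text
clock: 12.72
tool_pos: [587.7, 2.4, 194.8]
ee_rot: [0.234, 2.611, -0.06]
force: [-0.4, 0.2, -2.3]
gripper_width: 36.0
grip_force: 30.0
```

Call:
drive_tool:
  deltas: "0 0 0 0 0 0; 0 0 0 0 0 0; 0 0 0 0 0 0; 0 0 0 0 0 0; 0 0 0 0 0 0; 0 0 0 0 0 0; 0 0 0 0 0 0; 0 0 0 0 0 0"

```text
clock: 13.72
tool_pos: [587.7, 2.4, 194.8]
ee_rot: [0.234, 2.611, -0.06]
force: [0.1, 0.2, -2.0]
gripper_width: 35.5
grip_force: 30.0
```

Run:
```python
from h import *
from workcell import env
o=env.observe(); r=Ro.from_rotvec(o["ee_rot"]); p=o["tool_pos"]; N=p+r.apply([85,0,-18]); d=r.apply([1,0,0])
print(N-BOSS,np.linalg.norm(N-BOSS),'angle',np.degrees(np.arccos(-d@n)),'lateral',np.linalg.norm(np.cross(BOSS-N,d)))
R=A(148.3)
rows([(PM+[10,-30,50],QM),((519.8,-326.5,262),R),((519.8,-326.5,150),R)],.6)
```

```text
[ 85.34917021 -14.44184446  49.59265413] 99.76211240100056 angle 0.4081673957721914 lateral 0.978973220839713
13.725 18 rows
-0.26 -0.19 -0.24 0 -0.01 -0; -0.26 -0.19 -0.24 0 -0.01 -0; -0.26 -0.19 -0.24 0 -0.01 -0; 0.02 -0.56 -0.05 0.06 0.31 0.22; 0.01 -0.56 -0.04 0.06 0.31 0.22; -0.01 -0.56 -0.04 0.06 0.31 0.22; -0.03 -0.56 -0.03 0.06 0.31 0.22; -0.05 -0.56 -0.03 0.06 0.31 0.22
-0.06 -0.56 -0.03 0.06 0.31 0.22; -0.08 -0.55 -0.03 0.06 0.31 0.22; -0.1 -0.55 -0.02 0.06 0.31 0.22; -0.11 -0.55 -0.03 0.06 0.31 0.22; -0.13 -0.54 -0.03 0.06 0.31 0.22; -0.15 -0.54 -0.03 0.06 0.31 0.22; 0 0 0.56 0 0 0; 0 0 0.56 0 0 0
0 0 0.56 0 0 0; 0 0 0.56 0 0 0
```

Held for over 3 s at 99.8 mm, 0.4° and 1 mm off axis. Now returning it.

Call:
drive_tool:
  deltas: "-0.26 -0.19 -0.24 0 0 0; -0.26 -0.19 -0.24 0 -0.01 0; -0.26 -0.19 -0.24 0 -0.01 0; 0.02 -0.56 -0.05 0.06 0.31 0.22; 0.01 -0.56 -0.04 0.06 0.31 0.22; -0.01 -0.56 -0.04 0.06 0.31 0.22; -0.03 -0.56 -0.03 0.06 0.31 0.22; -0.05 -0.56 -0.03 0.06 0.31 0.22"

```text
clock: 14.72
tool_pos: [563.0, -165.2, 253.2]
ee_rot: [0.499, 2.809, -0.036]
force: [1.0, -0.6, -2.8]
gripper_width: 35.7
grip_force: 30.0
```

Call:
drive_tool:
  deltas: "-0.06 -0.56 -0.03 0.06 0.31 0.22; -0.08 -0.55 -0.03 0.06 0.31 0.22; -0.1 -0.55 -0.02 0.06 0.31 0.22; -0.11 -0.55 -0.03 0.06 0.31 0.22; -0.13 -0.54 -0.03 0.06 0.31 0.22; -0.15 -0.54 -0.03 0.06 0.31 0.22; 0 0 0 0 0 0; 0 0 0 0 0 0"

```text
clock: 15.72
tool_pos: [521.4, -326.0, 262.3]
ee_rot: [0.85, 3.018, -0.001]
force: [0.8, 0.4, -2.5]
gripper_width: 35.6
grip_force: 30.0
```

Run:
```python
from h import *
R=A(148.3)
rows([((519.8,-326.5,262),R),((519.8,-326.5,118),R)],.6)
```

```text
15.725 6 rows
0.02 -0.03 0.01 0.01 0.04 0.03; 0 0 0.58 0 0 0; 0 0 0.58 0 0 0; 0 0 0.58 0 0 0; 0 0 0.58 0 0 0; 0 0 0.58 0 0 0
```

Call:
drive_tool:
  deltas: "0.02 -0.03 0 0.01 0.03 0.03; 0 0 0.2 0 0 0; 0 0 0 0 0 0; 0 0 0 0 0 0"

```text
clock: 16.23
tool_pos: [519.3, -327.1, 252.4]
ee_rot: [0.859, 3.021, -0.001]
force: [-0.3, 0.7, -1.4]
gripper_width: 36.1
grip_force: 30.0
```

Run:
```python
from h import *
from workcell import env
R=A(148.3)
print(Ro.from_rotvec(env.observe()["ee_rot"]).as_matrix().round(4))
rows([((519.8,-326.5,120),R)],.4)
```

```text
[[-8.503e-01  5.263e-01  1.000e-03]
 [ 5.263e-01  8.503e-01 -1.100e-03]
 [-1.400e-03 -5.000e-04 -1.000e+00]]
16.225 7 rows
0 0 0.38 -0 0 -0; 0 0 0.38 -0 0 -0; -0 0 0.38 -0 0 -0; -0 0 0.38 -0 0 -0; -0 0 0.38 -0 0 -0; -0 0 0.38 -0 0 -0; -0 0 0.38 -0 0 -0
```

Call:
drive_tool:
  deltas: "0 0 0.38 0 0 0; 0 0 0.38 0 0 0; 0 0 0.38 0 0 0; 0 0 0.38 0 0 0; 0 0 0.38 0 0 0; 0 0 0.38 0 0 0; 0 0 0.38 0 0 0; 0 0 0 0 0 0"

```text
clock: 17.23
tool_pos: [518.3, -326.8, 117.5]
ee_rot: [-0.86, -3.02, 0.001]
force: [-0.7, -0.6, -2.2]
gripper_width: 35.9
grip_force: 30.0
```

Call:
drive_tool:
  deltas: "0 0 0.06 0 0 0; 0 0 0.03 0 0 0; 0 0 0 0 0 0; 0 0 0 0 0 0"

```text
clock: 17.73
tool_pos: [519.6, -327.7, 115.4]
ee_rot: [0.86, 3.02, -0.002]
force: [-0.3, -0.4, -2.1]
gripper_width: 35.8
grip_force: 30.0
```

Call:
drive_tool:
  deltas: "0 0 0.03 0 0 0; 0 0 0 0 0 0; 0 0 0 0 0 0"

```text
clock: 18.1
tool_pos: [519.4, -327.6, 113.6]
ee_rot: [0.86, 3.02, -0.002]
force: [0.5, 0.3, -2.3]
gripper_width: 35.7
grip_force: 30.0
```

Call:
drive_tool:
  deltas: "0 0 0.02 0 0 0; 0 0 0 0 0 0; 0 0 0 0 0 0"

```text
clock: 18.48
tool_pos: [519.6, -327.7, 113.0]
ee_rot: [0.86, 3.02, -0.002]
force: [0.2, 1.2, 2.2]
gripper_width: 35.9
grip_force: 30.0
```

The force flipped from −2.3 to +2.2 N, so it rests on the stand. Releasing.

Call:
drive_tool:
  deltas: "0 0 0 0 0 0; 0 0 0 0 0 0; 0 0 0 0 0 0; 0 0 0 0 0 0; 0 0 0 0 0 0; 0 0 0 0 0 0; 0 0 0 0 0 0; 0 0 0 0 0 0"
  claw: 87

```text
clock: 19.48
tool_pos: [519.5, -327.6, 112.6]
ee_rot: [0.86, 3.02, -0.002]
force: [-0.8, -0.2, 0.2]
gripper_width: 86.4
grip_force: 0.0
```

Call:
drive_tool:
  deltas: "0 0 -0.2 0 0 0; 0 0 -0.3 0 0 0; 0 0 -0.5 0 0 0; 0 0 -0.5 0 0 0; 0 0 -0.5 0 0 0; 0 0 -0.5 0 0 0; 0 0 0 0 0 0; 0 0 0 0 0 0"

```text
clock: 20.48
tool_pos: [519.1, -327.3, 237.4]
ee_rot: [0.86, 3.02, -0.001]
force: [-0.2, 0.9, -0.5]
gripper_width: 86.9
grip_force: 0.0
```

Run:
```python
from h import *; import cv2
from workcell import env,grab_frame
f=grab_frame("wrist"); g=grab_frame("scene")
cv2.imwrite("pics/end.png",np.hstack([f["image"][60:300,150:350],cv2.resize(g["image"][120:240,90:230],None,fx=2,fy=2)])[:,:,::-1])
P=wcloud(f); q=P[60:260,200:300].reshape(-1,3)
d=np.array([np.cos(np.radians(148.3)),np.sin(np.radians(148.3))]); e=np.array([-d[1],d[0]]); a=q[(q[:,2]>130)&(q[:,2]<165)]
s=(a[:,:2]-[519,-326])@d; y=(a[:,:2]-[519,-326])@e
b=abs(s)<55; print(s.max(),np.polyfit(s[b],y[b],1),np.polyfit(s[b],a[b][:,2],1),np.median(a[b][:,2]))
print(env.observe()["tool_pos"],env.observe()["clock"])
```

```text
84.25388047430799 [-0.00133198 -0.60430529] [9.56092661e-05 1.51172747e+02] 151.22547861405
[ 518.8545618  -327.02138005  236.61486584] 20.575
```

View pics/end.png

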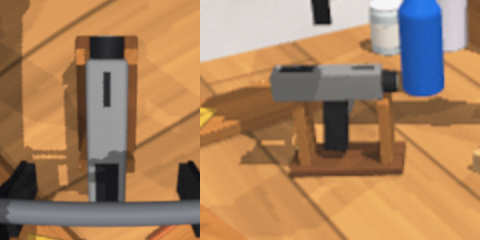

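The thermometer lies level on both uprights with the grip between them, within about 1 mm of where it started, and the gripper is clear of it.

```bash
python3 -c "
from workcell import env
print(env.close_job())"
```

```text
the job is handed in; nothing more can be done
None
```

Job handed in at about 20.6 s: by my measurements the thermometer was held on the square rosette's boss for over 3 s (nose about 100 mm away, about 0.4° off square), then laid back level on both uprights and released; neither easel was touched.

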